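# Sort the test sticks, then hold the long one in the detector's guard slot

### The arm

A 6-joint arm with a two-finger parallel gripper is mounted at the origin on the work surface. World frame = base frame: x ahead of the robot, y to its left, z up, the work surface at z = 0. Lengths are in mm, angles in rad, forces in N, time in s.
With the tool pointing down it reaches from about 300 to 850 mm from the base axis. Payload 4.2 kg.
Tool frame: the origin (TCP) lies midway between the tips of the shut fingers; the grasp point (between the pads) lies grip_point_offset behind it (grip_point_offset is the distance from the TCP to the grasp point, in mm); z points along the fingers, y is the line along which they close (so a half turn about z gives the same grasp; the last joint's range is limited). The gripper opens to 91 mm and grips with 3 to 60 N. Pads are 32 mm wide; open, the fingers measure 118 mm over their backs; the gripper's body (76 mm by 178 mm) begins 60 mm behind the grasp point.
Start: joints at [1.147, 0.32, 1.565, -0, 1.257, -0.02], TCP at [225.931, 528.773, 184.376] pointing down, gripper open.
Joint ranges: [-3.11, 3.11], [-0.84, 2.01], [0.21, 2.61], [-1.34, 4.49], [0.05, 2.63], [-2.56, 2.56]. Speed limits (rad/s): [2.57, 2.57, 3.14, 3.14, 3.14, 3.14].

### API

Orientations are given as a unit quaternion [w, x, y, z].
In Python, from bench import * gives the robot as it stands.
- The arm moves only by the shell command python3 -m crank 'ROWS' [FORCE]. ROWS is JSON, a list of rows, each a list of 3 entries, a list of its own where there are three numbers: the shift along the world's x, y, z in m, then the turn, a rotation vector about the world's x, y, z in degrees, then the finger opening in m, from 0 to 0.0912. A call has 1 to 20 rows; each row is the pose to reach, as a shift and turn from the pose commanded when the call began; what a row does not reach only later rows make up. A row lasts 1/8 s, in which the tool goes at most 62.5 mm and 10.7 degrees, less where a joint would pass 70% of its speed; a pose out of reach is approached as far as the arm can. A call with a gripper value outside its range is refused whole. The fingers move at their own pace and stop on an object; FORCE is the grip in N (left out, the last holds). Time passes only in rows, so rows that repeat a pose let the fingers close. It gives the time, the measured TCP pose, the force and the opening at its end, in the units of the state.
- read_state(): the state, without advancing time (a new reading comes with each control period).
- capture(name): name is "scene" or "top" or "wrist"; returns (picture, depth): 384x512x3 uint8, blue, green, red; 384x512 float32, mm along the optical axis (not along the pixel's ray), 0 where there is no reading.
- camera_params(name): a dict with "camera_matrix" (3x3 intrinsics, pixels), "R" (3x3) and "t" (3): a world point X has camera coordinates R X + t. Camera axes: x right, y down, z forward; pixel columns grow to the right and rows downward; lengths in mm; the calibration is good to about 2 mm. A picture is of the moment at which its call begins: read the wrist's pose just before it. camera_params takes no time and is no camera call; for the wrist camera it gives the pose at the moment of the call.
- sign_off(): hands the job in, once; it reports no verdict.
The state is a dict: "time_s": time; "joints": joint angles; "joint_velocities": joint speeds; "effort": joint torques, N m; "eef_pos": TCP position; "orientation": TCP orientation; "ft_force": force on the tool from outside, world axes, zero at the start; "ft_torque": the same for the moment, N m; "opening": opening from 0.0 (shut) to 1.0 (fully open).
Only numpy, scipy, OpenCV 4.12 (cv2) and the standard library are available. Lean on these libraries where they do the work, as an engineer would, in place of code of your own. Each camera call takes 0.05 s, during which the arm holds its last target. There are 200 camera calls.

### The job

First sort the short and the medium test stick out of the grey caddy: stand each one, and let go of it, in the empty pocket of the yellow stand beside the sample stick of its own length (the two sticks of a row are side by side by their narrow edges). Then take the long stick out of the caddy, pass it foot first down through the slot in the detector's yellow guard plate until its white band is level with the top of the plate, without forcing it against the slot, and finish while still holding it there upright in the gripper. Leave the sample sticks and everything else on the table where they are.

Things in the scene. Friction and masses are not known exactly. Their poses are not given: they have to be found in the camera images.
- short_stick: Short test stick, 80 mm long, upright in one of the caddy's three pockets (which one varies); looks like the others but for its length. 12 mm thick (its x) by 30 mm wide (its y), blue plastic, 45 g or so; the lowest 6 mm step in to 8 by 24 mm; a white depth band runs round it, centred 45 mm above the foot. Origin: centre of the foot (underside); z runs up the stick. 
- medium_stick: Medium test stick, 100 mm long, upright in another caddy pocket. 12 mm thick (its x) by 30 mm wide (its y), blue plastic, 45 g or so; the lowest 6 mm step in to 8 by 24 mm; a white depth band runs round it, centred 45 mm above the foot. Origin: centre of the foot (underside); z runs up the stick. 
- long_stick: Long test stick, 120 mm long, upright in the remaining caddy pocket. 12 mm thick (its x) by 30 mm wide (its y), blue plastic, 45 g or so; the lowest 6 mm step in to 8 by 24 mm; a white depth band runs round it, centred 45 mm above the foot. Origin: centre of the foot (underside); z runs up the stick. 
- short_sample: Sample stick, 80 mm long, same kind, already standing in the yellow stand: marks the row for short sticks (which row that is varies). Must stay there. 12 mm thick (its x) by 30 mm wide (its y), blue plastic, 45 g or so; the lowest 6 mm step in to 8 by 24 mm; a white depth band runs round it, centred 45 mm above the foot. Origin: centre of the foot (underside); z runs up the stick. 
- medium_sample: Sample stick, 100 mm long, already standing in the other row of the stand: marks the row for medium sticks. Must stay there. 12 mm thick (its x) by 30 mm wide (its y), blue plastic, 45 g or so; the lowest 6 mm step in to 8 by 24 mm; a white depth band runs round it, centred 45 mm above the foot. Origin: centre of the foot (underside); z runs up the stick. 
- caddy: Grey plastic block, fixed, 60 (x) by 210 (y) by 40 mm high, with three pockets at y = -70, 0 and +70 mm, each 18 (x) by 36 (y) mm, floor 8 mm above the table. Origin: centre of the underside. The sticks stand in it with their own axes parallel to its axes.
- stand: Yellow plastic block, fixed, 160 (x) by 140 (y) by 45 mm high; four pockets 18 (x) by 36 (y) mm, mouths bevelled 3 mm, floor 8 mm above the table, at x = -50 or +50 mm and y = -35 or +35 mm. A row is the two pockets at one x; the samples stand at (-50,-35) and (+50,+35). Origin: centre of the underside.
- free_near (a point): Centre of the floor of the stand's empty pocket at stand x = -50, y = +35 mm, 8 mm above the table (37 mm below the stand's top); axes as the stand.
- free_far (a point): Centre of the floor of the stand's empty pocket at stand x = +50, y = -35 mm, 8 mm above the table (37 mm below the stand's top); axes as the stand.
- detector: Bench metal detector, fixed white and steel box 200 (x) by 220 (y) by 120 mm high, with a 90 by 110 mm yellow guard plate flush in the middle of its top. Origin: centre of the underside.
- slot (a point): Centre of the slot, at the top face of the guard plate, 120 mm above the table; axes as the detector. The slot goes right through the 12 mm plate, 14 mm along x and 32 mm along y (2 mm more than a stick each way), mouth bevelled 3 mm and outlined in black. Below it is an open hollow, its floor 112 mm below the slot's top: nothing in it carries the stick at the depth asked. Either way round of the stick will do.
- tape_roll: Amber tape roll lying flat on the table, 96 mm across, 48 mm high; leave alone. Origin: centre of the underside.
- tape_roll2: Brown tape roll lying flat, 100 mm across, 48 mm high; leave alone. Origin: centre of the underside.
- box_knife: Red box knife, blade retracted, lying flat beyond the stand, 120 (x) by 24 by 14 mm high; leave alone. Origin: centre of the underside.
Mind the look-alikes: they are no part of the job. Leave any pink look-alike of the long_stick alone.

How it is judged (in metres and radians):
On the way:
1. the short and the medium stick stand released beside the sample of their own length, the long one not yet at the slot (((horizontal distance between short_stick and free_near below 0.008 m and z of short_stick in the frame of free_near between -0.006 and 0.006 m) or (horizontal distance between short_stick and free_far below 0.008 m and z of short_stick in the frame of free_far between -0.006 and 0.006 m)) and horizontal distance between short_stick and short_sample below 0.085 m and angle between each of short_stick, medium_stick's own z axis and vertical below 0.2 rad and contact force between each of short_stick, medium_stick and the fingers below 0.3 N and ((horizontal distance between medium_stick and free_near below 0.008 m and z of medium_stick in the frame of free_near between -0.006 and 0.006 m) or (horizontal distance between medium_stick and free_far below 0.008 m and z of medium_stick in the frame of free_far between -0.006 and 0.006 m)) and horizontal distance between medium_stick and medium_sample below 0.085 m and horizontal distance between long_stick and slot above 0.05 m), for 0.2 s.
At the end, for the whole second after the job is handed in: Short and medium stick fully down (6 mm), released, beside the sample of their length; long stick gripped (over 1 N), at rest, upright (0.12 rad) in the slot, its foot 34 to 56 mm below the guard's top (band level within 11 mm), under 8 N on the detector (((horizontal distance between short_stick and free_near below 0.008 m and z of short_stick in the frame of free_near between -0.006 and 0.006 m) or (horizontal distance between short_stick and free_far below 0.008 m and z of short_stick in the frame of free_far between -0.006 and 0.006 m)) and horizontal distance between short_stick and short_sample below 0.085 m and angle between each of short_stick, medium_stick's own z axis and vertical below 0.2 rad and contact force between each of short_stick, medium_stick and the fingers below 0.3 N and ((horizontal distance between medium_stick and free_near below 0.008 m and z of medium_stick in the frame of free_near between -0.006 and 0.006 m) or (horizontal distance between medium_stick and free_far below 0.008 m and z of medium_stick in the frame of free_far between -0.006 and 0.006 m)) and horizontal distance between medium_stick and medium_sample below 0.085 m and z of long_stick in the frame of slot between -0.056 and -0.034 m and x of long_stick in the frame of slot between -0.006 and 0.006 m and y of long_stick in the frame of slot between -0.006 and 0.006 m and angle between long_stick's own z axis and vertical below 0.12 rad and linear speed of long_stick below 0.02 m/s and contact force between long_stick and the fingers above 1 N and contact force between long_stick and detector below 8 N); the arm keeps its last pose, push and grip.
It fails at once if a sample stick is knocked, pulled up or shifted (distance of any of short_sample, medium_sample from where it was at the start of the episode above 0.015 m or angle between any of short_sample, medium_sample's own z axis and vertical above 0.3 rad).
It fails at once if something that is not part of the job is shifted by more than 20 mm or tipped (distance of any of tape_roll, tape_roll2, box_knife from where it was at the start of the episode above 0.02 m or angle between any of tape_roll, tape_roll2, box_knife's own z axis and vertical above 0.3 rad).
It fails at once if the long stick is dropped down into the detector (horizontal distance between long_stick and slot below 0.02 m and z of long_stick in the frame of slot below -0.09 m).
It fails at once if the long stick is forced hard against the detector (contact force between long_stick and detector above 40 N).
It also fails if it takes over 72 s, if anything falls off the work surface, if the arm or the gripper's body presses on something with over 40 N, if the wrist force passes 120 N, or if a joint passes its speed limit or range.

## Working session

There is one attempt and no reset: what is moved stays moved. The work goes in short steps, Python scripts to look and compute and a shell command to move; the robot and the scene stay as the last step left them, time stands still between calls to the robot, and variables do not carry over. Pictures are saved under pics/ and viewed, on a budget of 10 in all, crops included, one or two more only if the job needs it, and the job is handed in when it is done.

```bash
mkdir -p pics; ls
python3 - <<'E'
from bench import *
import cv2,numpy as np
s=read_state();print({k:s[k] for k in ('time_s','eef_pos','orientation','opening')})
try: print(grip_point_offset)
except Exception as e: print(e)
for n in ('scene','top'):
    im,d=capture(n);cv2.imwrite(f'pics/{n}0.png',im);np.savez(f'{n}0.npz',im=im,d=d,**camera_params(n))
E
```

```text
pics
{'time_s': 0.0, 'eef_pos': array([225.69546972, 528.2353162 , 183.50469086]), 'orientation': array([-1.93311327e-04,  2.00521288e-01,  9.79688937e-01, -8.72651251e-04]), 'opening': 1.0006367508026175}
18.8
```

View pics/scene0.png

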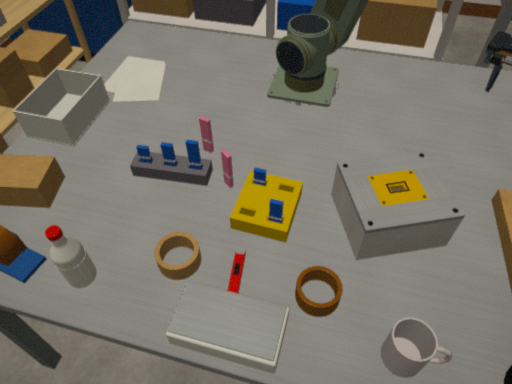

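View pics/top0.png

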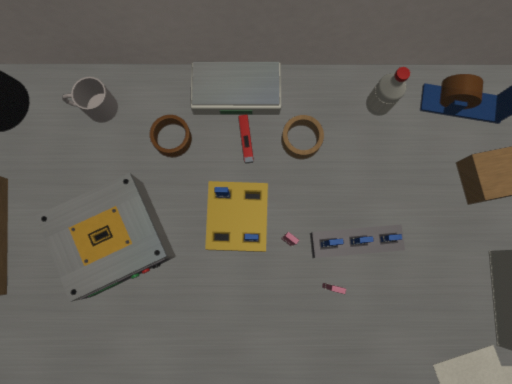

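```bash
cat > h.py <<'E'
import cv2,numpy as np
def load(n):
    f=np.load(n); return f['im'],f['d'],f['camera_matrix'],f['R'],f['t']
def world(d,K,R,t):
    v,u=np.mgrid[:d.shape[0],:d.shape[1]]
    c=np.stack([(u-K[0,2])/K[0,0]*d,(v-K[1,2])/K[1,1]*d,d],-1)
    return (c-t)@R
def hue(im,lo,hi,s=110,v=50):
    return cv2.inRange(cv2.cvtColor(im,cv2.COLOR_BGR2HSV),(lo,s,v),(hi,255,255))>0
def blobs(m,W,amin=8):
    n,l,st,c=cv2.connectedComponentsWithStats(m.astype(np.uint8))
    for i in range(1,n):
        if st[i,4]>=amin:
            P=W[l==i]; yield c[i],P
def rect(P):
    (c,s,a)=cv2.minAreaRect(P[:,:2].astype(np.float32)); return np.round(c,1),np.round(s,1),round(a,2)
E
python3 - <<'E'
from h import *
for n in ('top0','scene0'):
    im,d,K,R,t=load(n+'.npz'); W=world(d,K,R,t); ok=d>0
    print(n,'cam',np.round(-R.T@t),'f',K[0,0])
    for nm,lo,hi,zl,zh in (('blue',105,125,50,140),('yellow',20,32,38,52),('guard',20,32,112,128),('pink',160,176,15,140)):
        m=hue(im,lo,hi,80 if nm=='pink' else 110)&ok&(W[...,2]>zl)&(W[...,2]<zh)
        for c,P in blobs(m,W,8 if nm in('blue','pink') else 150):
            top=P[P[:,2]>P[:,2].max()-6]
            print(nm,np.round(c),len(P),'zmax',round(P[:,2].max(),1),'zmed',np.round(np.median(P[:,2]),1),'topmean',np.round(top.mean(0),1),rect(P))
    g=ok&(abs(W[...,2]-40)<5)&(im.max(-1)<110)&(W[...,1]>-900)
    for c,P in blobs(g,W,150): print('grey40',np.round(c),len(P),rect(P))
    for c,P in blobs(ok&(abs(W[...,2]-120)<5),W,300): print('z120',np.round(c),len(P),rect(P))
E
```

```text
top0 cam [ 443.  -11. 1023.] f 421.0645232390232
blue [460. 103.] 55 zmax 74.0 zmed 71.0 topmean [ 815.4 -514.2   71. ] (array([ 815.7, -513.7]), array([28.7, 11.4]), 82.13)
blue [221. 191.] 86 zmax 112.4 zmed 108.3 topmean [599.5  48.8 109.1] (array([600. ,  48.6]), array([27.2, 11.4]), 89.28)
blue [251. 237.] 70 zmax 92.7 zmed 89.0 topmean [497.7 -17.4  89.2] (array([497.8, -17.3]), array([27. , 10.9]), 87.29)
blue [394. 237.] 70 zmax 92.1 zmed 88.7 topmean [ 497.3 -334.7   88.9] (array([ 497.1, -335.2]), array([11.4, 28.9]), 5.14)
blue [365. 239.] 78 zmax 112.5 zmed 108.8 topmean [ 491.2 -265.   108.9] (array([ 490.6, -265.2]), array([10.8, 27.9]), 0.42)
blue [335. 242.] 81 zmax 132.7 zmed 128.7 topmean [ 485.3 -195.3  129.3] (array([ 484.7, -195.8]), array([11.9, 29.2]), 1.4)
yellow [237. 216.] 3545 zmax 51.4 zmed 45.9 topmean [547.7  15.2  47. ] (array([549.6,  16.5]), array([139.8, 160.4]), 88.09)
guard [100. 235.] 1943 zmax 126.3 zmed 120.9 topmean [498.5 304.8 121.9] (array([499., 305.]), array([ 89.5, 110.2]), 25.55)
pink [290. 238.] 98 zmax 125.6 zmed 120.1 topmean [ 493.4 
[... 1691 characters left out ...]
 -104.4]), array([32.4, 12.8]), 48.26)
pink [228. 180.] 49 zmax 42.1 zmed 25.6 topmean [505.6 -94.4  38.5] (array([ 500.8, -105.8]), array([29.5, 10.7]), 69.6)
grey40 [58. 95.] 158 (array([ 313. , -735.4]), array([ 73.5, 175.4]), 61.44)
grey40 [ 69. 122.] 259 (array([ 399.9, -616.5]), array([130.1, 266.9]), 54.3)
grey40 [171. 165.] 993 (array([ 493.1, -266.3]), array([ 64.9, 211.1]), 4.45)
grey40 [ 35. 191.] 197 (array([ 671.7, -561.5]), array([ 79.6, 157.8]), 54.39)
grey40 [384. 234.] 318 (array([572.1, 283.9]), array([294.1, 147.5]), 73.47)
grey40 [224. 353.] 162 (array([930.9,  22.3]), array([  3.2, 212.2]), 0.45)
z120 [398. 191.] 6734 (array([500. , 304.8]), array([204.3, 223. ]), 25.41)
```

```bash
python3 -m crank '[[[0,0,0.06],[0,0,-10],0.05],[[0.02,-0.06,0.11],[0,0,-20],0.05],[[0.04,-0.12,0.11],[0,0,-30],0.05],[[0.06,-0.18,0.11],[0,0,-40],0.05],[[0.08,-0.24,0.11],[0,0,-50],0.05],[[0.1,-0.3,0.11],[0,0,-60],0.05],[[0.12,-0.36,0.11],[0,0,-62],0.05],[[0.14,-0.42,0.11],[0,0,-62],0.05],[[0.16,-0.48,0.11],[0,0,-62],0.05],[[0.18,-0.54,0.11],[0,0,-62],0.05],[[0.2,-0.6,0.11],[0,0,-62],0.05],[[0.22,-0.66,0.11],[0,0,-62],0.05],[[0.24,-0.72,0.11],[0,0,-62],0.05],[[0.26,-0.78,0.11],[0,0,-62],0.05],[[0.265,-0.795,0.11],[0,0,-62],0.05],[[0.265,-0.795,0.11],[0,0,-62],0.05],[[0.265,-0.795,0.11],[0,0,-62],0.05]]' 20
python3 - <<'E'
from bench import *
from h import *
from scipy.spatial.transform import Rotation as Q
s=read_state();R=Q.from_quat(np.roll(s['orientation'],-1)).as_matrix();print(s['time_s'],s['eef_pos'],'\n',R.round(3),s['joints'])
p=camera_params('wrist');im,d=capture('wrist');cv2.imwrite('pics/w1.png',im);np.savez('w1.npz',im=im,d=d,**p)
print('cam in tool',(R.T@(-p['R'].T@p['t']-s['eef_pos'])).round(1))
K=p['camera_matrix'];W=world(d,K,p['R'],p['t'])
for c,P in blobs(hue(im,105,125)&(d>0)&(W[...,2]>50),W,30):
    T=P[P[:,2]>P[:,2].max()-6];print(c.round(),len(P),P[:,2].max().round(1),T.mean(0).round(1),rect(T))
for c,P in blobs((d>0)&(abs(W[...,2]-40)<4),W,500):print('caddy',c,rect(P),P.mean(0))
E
```

```text
time_s: 2.22
eef_pos: [490.5, -265.5, 293.9]
orientation: [-0.001, 0.676, 0.736, 0.0]
ft_force: [-0.0, 0.5, -0.2]
opening: 0.546
2.225 [ 490.52150735 -265.52417181  293.92257892] 
 [[-0.085  0.996 -0.001]
 [ 0.996  0.085  0.001]
 [ 0.001 -0.001 -1.   ]] [-5.17139374e-01  2.45962808e-01  1.39676572e+00  5.71519830e-04
  1.50038254e+00 -6.02072977e-01]
cam in tool [  77.4    0.3 -200. ]
[257. 100.] 310 130.2 [ 485.6 -195.   127.6] (array([ 485.6, -195. ]), array([10.6, 28.5]), 4.93)
[257. 162.] 237 109.8 [ 491.8 -264.1  107.7] (array([ 492.1, -264.6]), array([10.5, 28.4]), 4.67)
[257. 212.] 188 89.9 [ 497.2 -333.2   87.6] (array([ 497.4, -333.7]), array([10.2, 27.7]), 4.66)
caddy [257.19533214 145.25601436] (array([ 492. , -265.4]), array([ 60. , 209.9]), 4.84) [ 491.27578016 -257.11481142   39.66161587]
```

View pics/w1.png

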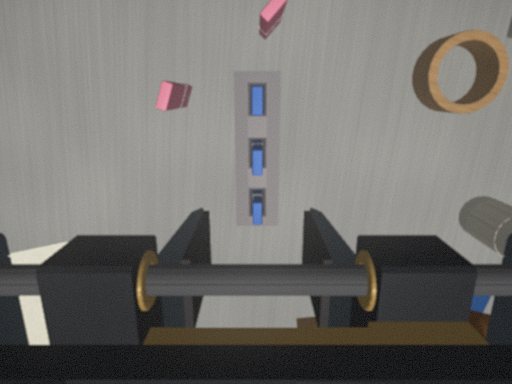

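```bash
python3 -m crank '[[[0.0035,-0.034,0],[0,0,0],0.05],[[0.0065,-0.068,-0.04],[0,0,0],0.05],[[0.0065,-0.068,-0.1],[0,0,0],0.05],[[0.0065,-0.068,-0.15],[0,0,0],0.05],[[0.0065,-0.068,-0.2],[0,0,0],0.05],[[0.0065,-0.068,-0.23],[0,0,0],0.05],[[0.0065,-0.068,-0.242],[0,0,0],0.05],[[0.0065,-0.068,-0.242],[0,0,0],0.05],[[0.0065,-0.068,-0.242],[0,0,0],0.0],[[0.0065,-0.068,-0.242],[0,0,0],0.0],[[0.0065,-0.068,-0.242],[0,0,0],0.0],[[0.0065,-0.068,-0.242],[0,0,0],0.0]]' 20
```

```text
time_s: 3.78
eef_pos: [497.5, -334.4, 52.7]
orientation: [0.0, 0.677, 0.736, 0.0]
ft_force: [-0.3, -0.4, 0.4]
opening: 0.139
```

```bash
python3 -m crank '[[[0,0,0.05],[0,0,0],0.0],[[0,0,0.11],[0,0,0],0.0],[[0,0,0.17],[0,0,0],0.0],[[0,0.05,0.2],[0,0,-1],0.0],[[0.004,0.11,0.2],[0,0,-3],0.0],[[0.004,0.17,0.2],[0,0,-5],0.0],[[0.004,0.23,0.2],[0,0,-6.7],0.0],[[0.004,0.26,0.2],[0,0,-6.7],0.0],[[0.004,0.28,0.2],[0,0,-6.7],0.0],[[0.004,0.28,0.2],[0,0,-6.7],0.0],[[0.004,0.28,0.2],[0,0,-6.7],0.0]]'
cat > look.py <<'E'
import sys
from bench import *
from h import *
from scipy.spatial.transform import Rotation as Q
def look(tag):
    s=read_state();R=Q.from_quat(np.roll(s['orientation'],-1)).as_matrix()
    print('eef',s['eef_pos'].round(1),'close yaw',np.degrees(np.arctan2(R[1,1],R[0,1])).round(2),'open',round(s['opening'],3),'t',s['time_s'],'tilt',R[:,2].round(4))
    p=camera_params('wrist');im,d=capture('wrist');cv2.imwrite(f'pics/{tag}.png',im);np.savez(f'{tag}.npz',im=im,d=d,**p)
    W=world(d,p['camera_matrix'],p['R'],p['t'])
    for c,P in blobs(hue(im,105,125)&(d>0)&(W[...,2]>20),W,40):
        T=P[P[:,2]>P[:,2].max()-6];print('blue',c.round(),len(P),P[:,2].min().round(1),P[:,2].max().round(1),T.mean(0).round(1),*rect(T), 'in tool',(R.T@(T.mean(0)-s['eef_pos'])).round(1))
    for c,P in blobs(hue(im,20,32)&(d>0)&(W[...,2]>35)&(W[...,2]<55),W,800): print('stand',c.round(),len(P),*rect(P))
    return s,R,p,im,d,W
if __name__=='__main__': look(sys.argv[1])
E
python3 look.py w2
```

```text
time_s: 5.15
eef_pos: [501.4, -54.9, 252.3]
orientation: [0.0, 0.718, 0.696, -0.0]
ft_force: [-0.0, 0.5, -0.6]
opening: 0.126
eef [501.4 -54.9 252.3] close yaw -1.85 open 0.126 t 5.15 tilt [ 0.e+00 -6.e-04 -1.e+00]
blue [356.  59.] 317 105.2 110.9 [600.4  50.8 107.7] [600.5  50.5] [27.1 10. ] 88.5 in tool [109.   95.5 144.6]
blue [252. 130.] 229 85.9 90.7 [498.6 -14.9  87.8] [499.  -14.8] [26.5  9.7] 87.77 in tool [ 40.   -4.1 164.5]
blue [256. 241.] 1105 281.3 306.8 [496.  -48.9 305.8] [496.  -48.5] [8.9 0. ] 88.06 in tool [  5.8  -5.6 -53.5]
blue [250. 310.] 326 35.3 333.5 [495.6 -60.5 333.2] [495.6 -60.5] [1.4 0. ] -91.41 in tool [ -5.9  -5.6 -80.8]
stand [294.  93.] 14716 [550.2  17.8] [139.2 159.8] 88.06
```

View pics/w2.png

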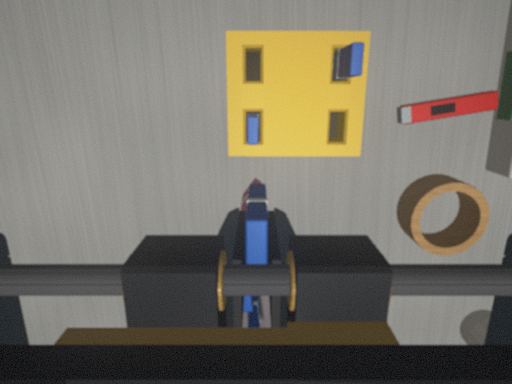

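```bash
cat > held.py <<'E'
import sys
from h import *
def held(npz,eef,R):
    im,d,K,Rc,t=load(npz);W=world(d,K,Rc,t);T=(W-eef)@R
    m=(d>0)&(abs(T[...,1])<8)&(T[...,2]<70)&(T[...,2]>-70)&(T[...,0]>-5)&(T[...,0]<30)&(hue(im,105,125,100,30)|(im.min(-1)>130))
    for z in range(-60,70,10):
        q=T[m&(abs(T[...,2]-z)<5)]
        if len(q)>5: print('z',z,len(q),'x med',np.median(q[:,0]).round(1),'y rng',np.percentile(q[:,1],[3,97]).round(1))
E
python3 - <<'E'
from held import *
from bench import *
from scipy.spatial.transform import Rotation as Q
s=read_state();R=Q.from_quat(np.roll(s['orientation'],-1)).as_matrix()
held('w2.npz',s['eef_pos'],R)
p=camera_params('wrist');K=p['camera_matrix']
for z in(120,200):
  for X in ([501.4,54.5,z],[501.4,-55,z]):
    c=p['R']@X+p['t'];print(X,(K@c/c[2])[:2].round())
E
```

```text
z -50 10 x med 4.3 y rng [-5.7 -5.7]
z -40 285 x med 4.6 y rng [-5.7  6.3]
z -30 628 x med 6.7 y rng [-5.3  5.8]
z -20 42 x med 14.2 y rng [-4.4  4.5]
z -10 12 x med 14.1 y rng [-4.3  3.5]
z 0 25 x med 14.1 y rng [-5.5  6.8]
[501.4, 54.5, 120] [252.  57.]
[501.4, -55, 120] [256. 173.]
[501.4, 54.5, 200] [251.  45.]
[501.4, -55, 200] [256. 196.]
```

```bash
python3 -m crank '[[[0,0.05,0],[0,0,0],0.0],[[0,0.1,0],[0,0,0],0.0],[[0,0.1095,-0.03],[0,0,0],0.0],[[0,0.1095,-0.08],[0,0,0],0.0],[[0,0.1095,-0.12],[0,0,0],0.0],[[0,0.1095,-0.14],[0,0,0],0.0],[[0,0.1095,-0.155],[0,0,0],0.0],[[0,0.1095,-0.165],[0,0,0],0.0],[[0,0.1095,-0.175],[0,0,0],0.0],[[0,0.1095,-0.185],[0,0,0],0.0],[[0,0.1095,-0.194],[0,0,0],0.0],[[0,0.1095,-0.199],[0,0,0],0.0],[[0,0.1095,-0.199],[0,0,0],0.0]]'
```

```text
time_s: 6.82
eef_pos: [501.7, 55.3, 53.4]
orientation: [0.0, 0.718, 0.696, 0.0]
ft_force: [0.3, 0.4, -0.8]
opening: 0.128
```

```bash
python3 -m crank '[[[0,0,0],[0,0,0],0.04],[[0,0,0],[0,0,0],0.04],[[0,0,0],[0,0,0],0.04],[[0,0,0.03],[0,0,0],0.04],[[0,0,0.09],[0,0,0],0.04],[[0,0,0.15],[0,0,0],0.05],[[0,-0.05,0.19],[0,0,0],0.05],[[0,-0.1,0.199],[0,0,0],0.05],[[0,-0.1095,0.199],[0,0,0],0.05],[[0,-0.1095,0.199],[0,0,0],0.05],[[0,-0.1095,0.199],[0,0,0],0.05]]'; python3 look.py w3
```

```text
time_s: 8.2
eef_pos: [501.1, -53.1, 251.6]
orientation: [-0.001, 0.718, 0.696, -0.0]
ft_force: [1.1, 0.6, -0.5]
opening: 0.549
eef [501.1 -53.1 251.6] close yaw -1.78 open 0.549 t 8.2 tilt [-1.5e-03  9.0e-04 -1.0e+00]
blue [357.  61.] 315 105.9 109.9 [600.4  51.1 107.7] [600.3  50.8] [27.   9.9] 88.16 in tool [107.1  96.2 143.8]
blue [254.  63.] 311 86.0 90.1 [502.2  53.8  87.8] [502.2  53.9] [26.9 10.2] 88.01 in tool [106.8  -1.9 163.9]
blue [253. 132.] 224 85.8 90.1 [498.7 -15.   87.8] [498.8 -14.8] [26.6  8.6] 88.19 in tool [ 37.9  -3.3 163.9]
blue [250. 309.] 329 34.0 130.2 [ 486.2 -198.2  127.7] [ 486.1 -198. ] [11.6 23.8] 4.66 in tool [-145.6  -10.1  123.8]
stand [295.  95.] 14640 [550.1  17.6] [139.3 160. ] 88.16
```

```bash
python3 -m crank '[[[-0.002,-0.05,0],[0,0,2],0.05],[[-0.004,-0.11,0],[0,0,4],0.05],[[-0.008,-0.17,0],[0,0,6.7],0.05],[[-0.0094,-0.2,0],[0,0,6.7],0.05],[[-0.0094,-0.2105,-0.03],[0,0,6.7],0.05],[[-0.0094,-0.2105,-0.08],[0,0,6.7],0.05],[[-0.0094,-0.2105,-0.13],[0,0,6.7],0.05],[[-0.0094,-0.2105,-0.17],[0,0,6.7],0.05],[[-0.0094,-0.2105,-0.19],[0,0,6.7],0.05],[[-0.0094,-0.2105,-0.194],[0,0,6.7],0.05],[[-0.0094,-0.2105,-0.194],[0,0,6.7],0.0],[[-0.0094,-0.2105,-0.194],[0,0,6.7],0.0],[[-0.0094,-0.2105,-0.194],[0,0,6.7],0.0],[[-0.0094,-0.2105,-0.194],[0,0,6.7],0.0]]' 20
```

```text
time_s: 10.0
eef_pos: [492.2, -264.9, 58.9]
orientation: [0.001, 0.677, 0.736, 0.0]
ft_force: [-0.5, 0.3, -0.3]
opening: 0.142
```

```bash
python3 -m crank '[[[0,0,0.05],[0,0,0],0.0],[[0,0,0.11],[0,0,0],0.0],[[0,0,0.17],[0,0,0],0.0],[[0.02,0.05,0.195],[0,0,-2],0.0],[[0.04,0.1,0.195],[0,0,-4],0.0],[[0.06,0.15,0.195],[0,0,-6.7],0.0],[[0.08,0.2,0.195],[0,0,-6.7],0.0],[[0.1,0.23,0.195],[0,0,-6.7],0.0],[[0.107,0.2464,0.195],[0,0,-6.7],0.0],[[0.107,0.2464,0.16],[0,0,-6.7],0.0],[[0.107,0.2464,0.12],[0,0,-6.7],0.0],[[0.107,0.2464,0.1],[0,0,-6.7],0.0],[[0.107,0.2464,0.1],[0,0,-6.7],0.0]]'
python3 - <<'E'
from look import *; from held import held
s,R,*_=look('w4'); held('w4.npz',s['eef_pos'],R)
E
```

```text
time_s: 11.62
eef_pos: [597.4, -19.0, 156.8]
orientation: [-0.001, 0.719, 0.695, -0.002]
ft_force: [-0.1, -0.9, -0.7]
opening: 0.127
eef [597.4 -19.  156.8] close yaw -1.89 open 0.127 t 11.625 tilt [-4.2e-03 -2.0e-04 -1.0e+00]
blue [258. 103.] 571 105.3 110.0 [601.1  51.5 107.7] [601.   51.3] [27.8 10.1] 88.35 in tool [70.6  1.6 49.1]
blue [131. 102.] 542 84.3 89.6 [503.4  54.7  87.6] [503.1  54.5] [27.8 11.4] 87.74 in tool [ 70.6 -96.1  69.6]
blue [138. 189.] 411 85.3 89.6 [499.6 -14.7  87.7] [499.5 -14.7] [27.9 10.8] 87.74 in tool [  1.2 -97.6  69.5]
blue [256. 246.] 903 202.1 209.7 [597.9 -13.7 205.2] [598.1 -13.9] [19.5 12.1] 88.61 in tool [  5.3   0.1 -48.4]
stand [206. 133.] 21605 [549.7  17.4] [139.2 160.2] 88.08
z -50 930 x med 5.5 y rng [-5.7  6. ]
z 0 13 x med 14.2 y rng [-5.7  6.3]
```

View pics/w4.png

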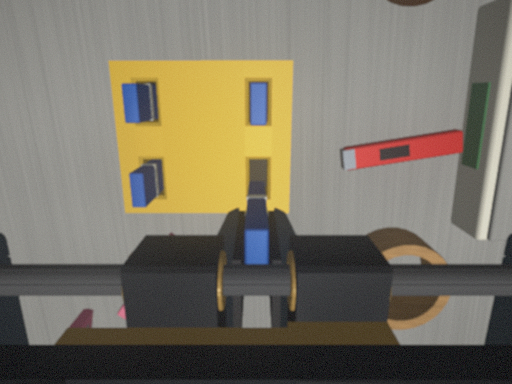

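```bash
python3 -m crank '[[[0,0,-0.03],[0,0,0],0.0],[[0,0,-0.05],[0,0,0],0.0],[[0,0,-0.06],[0,0,0],0.0],[[0,0,-0.07],[0,0,0],0.0],[[0,0,-0.08],[0,0,0],0.0],[[0,0,-0.09],[0,0,0],0.0],[[0,0,-0.096],[0,0,0],0.0],[[0,0,-0.099],[0,0,0],0.0],[[0,0,-0.099],[0,0,0],0.0]]'
```

```text
time_s: 12.8
eef_pos: [599.3, -18.3, 59.6]
orientation: [0.0, 0.718, 0.696, 0.0]
ft_force: [0.8, -0.7, -0.4]
opening: 0.13
```

```bash
python3 -m crank '[[[0,0,0],[0,0,0],0.04],[[0,0,0],[0,0,0],0.04],[[0,0,0],[0,0,0],0.04],[[0,0,0.03],[0,0,0],0.04],[[0,0,0.09],[0,0,0],0.04],[[0,0,0.15],[0,0,0],0.05],[[-0.02,-0.03,0.195],[0,0,0],0.05],[[-0.04,-0.06,0.2],[0,0,0],0.05],[[-0.04,-0.06,0.2],[0,0,0],0.05],[[-0.04,-0.06,0.2],[0,0,0],0.05]]'; python3 look.py w5
```

```text
time_s: 14.05
eef_pos: [559.0, -78.0, 259.0]
orientation: [-0.0, 0.718, 0.696, 0.0]
ft_force: [-0.5, -0.1, -0.1]
opening: 0.547
eef [559. -78. 259.] close yaw -1.85 open 0.547 t 14.05 tilt [-3.e-04  6.e-04 -1.e+00]
blue [295.  36.] 328 105.6 110.0 [600.4  50.7 107.8] [600.6  50.3] [27.8  9.7] 89.33 in tool [129.9  37.3 151.2]
blue [197.  40.] 343 79.3 89.9 [503.4  53.7  87.6] [503.2  53.3] [28.4 11.1] 87.49 in tool [129.7 -59.8 171.5]
blue [198. 110.] 239 85.1 89.9 [499.6 -15.2  87.7] [499.5 -15.3] [26.2  9.8] 86.9 in tool [ 60.7 -61.4 171.4]
blue [294. 111.] 249 105.2 110.0 [599.2 -18.7 107.8] [599.1 -18.7] [26.7  9.4] 87.63 in tool [ 60.4  38.3 151.2]
stand [245.  74.] 14475 [549.9  17.7] [138.7 159.6] 87.98
```

```bash
python3 -m crank '[[[-0.03,-0.05,0],[0,0,3],0.05],[[-0.06,-0.1,0],[0,0,6],0.05],[[-0.0733,-0.1169,-0.0],[0,0,6.7],0.05],[[-0.0733,-0.1169,-0.03],[0,0,6.7],0.05],[[-0.0733,-0.1169,-0.08],[0,0,6.7],0.05],[[-0.0733,-0.1169,-0.13],[0,0,6.7],0.05],[[-0.0733,-0.1169,-0.17],[0,0,6.7],0.05],[[-0.0733,-0.1169,-0.185],[0,0,6.7],0.05],[[-0.0733,-0.1169,-0.189],[0,0,6.7],0.05],[[-0.0733,-0.1169,-0.189],[0,0,6.7],0.0],[[-0.0733,-0.1169,-0.189],[0,0,6.7],0.0],[[-0.0733,-0.1169,-0.189],[0,0,6.7],0.0],[[-0.0733,-0.1169,-0.189],[0,0,6.7],0.0]]' 30
```

```text
time_s: 15.72
eef_pos: [486.0, -195.4, 70.9]
orientation: [0.001, 0.676, 0.736, 0.0]
ft_force: [-0.4, 0.4, -0.2]
opening: 0.142
```

```bash
python3 -m crank '[[[0,0,0.05],[0,0,0],0.0],[[0,0,0.11],[0,0,0],0.0],[[0,0,0.17],[0,0,0],0.0],[[0.005,0.05,0.21],[0,0,3],0.0],[[0.01,0.11,0.21],[0,0,6],0.0],[[0.015,0.17,0.21],[0,0,10],0.0],[[0.02,0.23,0.21],[0,0,14],0.0],[[0.03,0.29,0.21],[0,0,18],0.0],[[0.04,0.35,0.21],[0,0,20.5],0.0],[[0.047,0.4,0.21],[0,0,20.5],0.0],[[0.047,0.42,0.21],[0,0,20.5],0.0],[[0.047,0.428,0.21],[0,0,20.5],0.0],[[0.047,0.428,0.21],[0,0,20.5],0.0],[[0.047,0.428,0.21],[0,0,20.5],0.0]]'
cat > slot.py <<'E'
from look import *; from held import held
def slot(tag):
    s,R,p,im,d,W=look(tag); held(tag+'.npz',s['eef_pos'],R)
    # rays to plane z=120
    K=p['camera_matrix'];v,u=np.mgrid[:384,:512]
    ray=np.stack([(u-K[0,2])/K[0,0],(v-K[1,2])/K[1,1],np.ones_like(u)],-1)@p['R'];C=-p['R'].T@p['t']
    G=C+ray*((120-C[2])/ray[...,2])[...,None]
    near=np.linalg.norm(G[...,:2]-[499,305],axis=-1)
    z=W[...,2][(near>60)&(near<85)&(d>0)]; print('det top z',np.median(z))
    y=hue(im,20,32)&(near<90); 
    for c,P in blobs(y,G,2000): print('guard',c.round(),*rect(P))
    b=(im.max(-1)<60)&(near<35)
    for c,P in blobs(b,G,30): print('black',c.round(1),len(P),*rect(P))
    h=(near<35)&(d>0)&(W[...,2]<110)
    for c,P in blobs(h,G,30): print('hole',c.round(1),len(P),*rect(P))
    cv2.imwrite(f'pics/{tag}_z.png',cv2.resize(im,None,fx=1.5,fy=1.5))
if __name__=='__main__': slot(sys.argv[1])
E
python3 slot.py w6
```

```text
time_s: 17.48
eef_pos: [532.8, 231.3, 280.7]
orientation: [0.0, 0.535, 0.845, -0.0]
ft_force: [0.4, 0.0, -0.3]
opening: 0.129
eef [532.8 231.3 280.7] close yaw 25.27 open 0.129 t 17.475 tilt [ 4.e-04 -4.e-04 -1.e+00]
blue [256. 244.] 1084 305.9 345.3 [524.3 238.9 342.9] [529.2 239.3] [12.  13.1] 18.81 in tool [ 10.4  -4.4 -62.2]
blue [246. 307.] 147 91.6 361.9 [532.2 220.5 361.1] [532.2 220.6] [0.1 6.4] 24.73 in tool [ -9.6  -5.1 -80.4]
z -60 802 x med 7.8 y rng [-5.1  6.7]
z -50 200 x med 14.4 y rng [-5.   6.3]
z -40 157 x med 14.4 y rng [-4.5  6.1]
z -30 88 x med 14.3 y rng [-4.1  5.5]
z -20 54 x med 14.3 y rng [-3.9  5.2]
z -10 22 x med 14.3 y rng [-3.1  5. ]
z 0 9 x med 14.3 y rng [-3.6  3.3]
z 10 8 x med 14.3 y rng [-1.8  7.2]
z 20 13 x med 14.3 y rng [-4.7  7.3]
det top z 119.78521767882546
guard [257.  84.] [498.8 307.5] [ 89.3 108.2] 25.21
hole [257.4  87.4] 442 [499.6 306.9] [13.4 30.3] 25.2
```

View pics/w6_z.png

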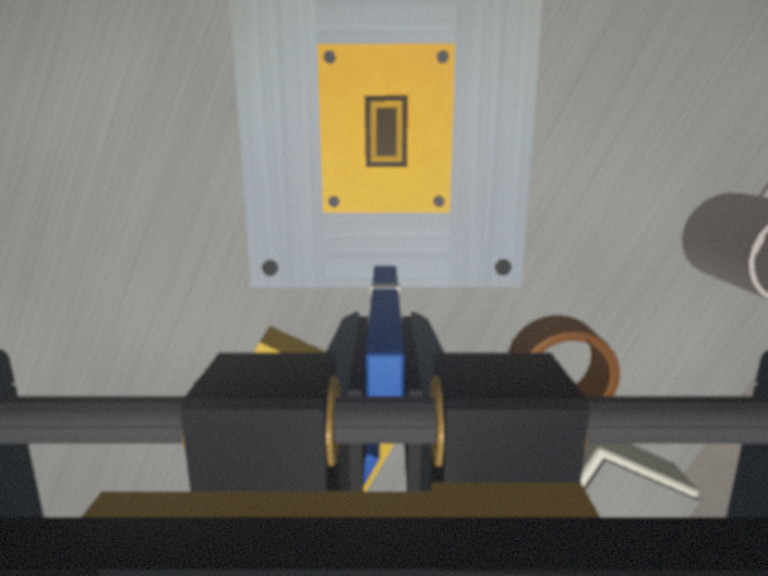

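```bash
python3 -m crank '[[[-0.008,0.02,-0.03],[0,0,0],0.0],[[-0.017,0.0395,-0.06],[0,0,0],0.0],[[-0.017,0.0395,-0.08],[0,0,0],0.0],[[-0.017,0.0395,-0.08],[0,0,0],0.0],[[-0.017,0.0395,-0.08],[0,0,0],0.0],[[-0.017,0.0395,-0.08],[0,0,0],0.0]]'
cat > rel.py <<'E'
# slot and held stick in camera rays -> tool frame, averaged over several pictures
import sys
from bench import *
from h import *
from scipy.spatial.transform import Rotation as Q
out=[]
for k in range(6):
    s=read_state();p=camera_params('wrist');im,d=capture('wrist')
    R=Q.from_quat(np.roll(s['orientation'],-1)).as_matrix();K=p['camera_matrix']
    C=-p['R'].T@p['t'];v,u=np.mgrid[:384,:512]
    ray=np.stack([(u-K[0,2])/K[0,0],(v-K[1,2])/K[1,1],np.ones_like(u)],-1)@p['R']
    G=C+ray*((120-C[2])/ray[...,2])[...,None]
    W=world(d,K,p['R'],p['t']);T=(W-s['eef_pos'])@R;GT=(G-s['eef_pos'])@R
    near=np.linalg.norm(G[...,:2]-[499,306],axis=-1)
    y=hue(im,20,32,100,60)&(near<90);cl=max(blobs(y,GT,500),key=lambda b:len(b[1]))[1];g=rect(cl)
    h=(near<35)&(d>0)&(W[...,2]<112)&(abs(T[...,0])>20);hs=[rect(P) for c,P in blobs(h,GT,60)]
    m=(d>0)&(abs(T[...,1])<9)&(abs(T[...,2]+30)<25)&(T[...,0]>8)&(T[...,0]<20)&hue(im,105,125,100,30)
    q=T[m];
    out.append(np.r_[s['eef_pos'],g[0],hs[0][0] if hs else [np.nan]*2,np.median(q[:,0]),np.percentile(q[:,1],[2,98]).mean()])
    if k==0: print('guard size',g[1:],'hole',hs)
o=np.array(out);n='ex ey ez guardx guardy holex holey front_x stick_y'.split()
for i,a in enumerate(n): print(a,np.nanmean(o[:,i]).round(2),'sd',np.nanstd(o[:,i]).round(2))
print('t',read_state()['time_s']);cv2.imwrite(f'pics/{sys.argv[1]}.png',cv2.resize(im,None,fx=1.5,fy=1.5))
E
python3 rel.py w7
```

```text
time_s: 18.27
eef_pos: [516.6, 272.2, 201.7]
orientation: [0.001, 0.535, 0.845, 0.001]
ft_force: [0.1, 0.5, -0.4]
opening: 0.128
guard size (array([108.5,  89.5]), 0.06) hole [(array([43.8, -1. ]), array([21.4, 13.3]), 0.08)]
ex 516.22 sd 0.23
ey 272.22 sd 0.04
ez 201.24 sd 0.34
guardx 38.83 sd 0.19
guardy -0.9 sd 0.26
holex 44.65 sd 1.22
holey -0.6 sd 0.33
front_x 14.37 sd 0.02
stick_y 0.8 sd 0.22
t 18.575
```

View pics/w7.png

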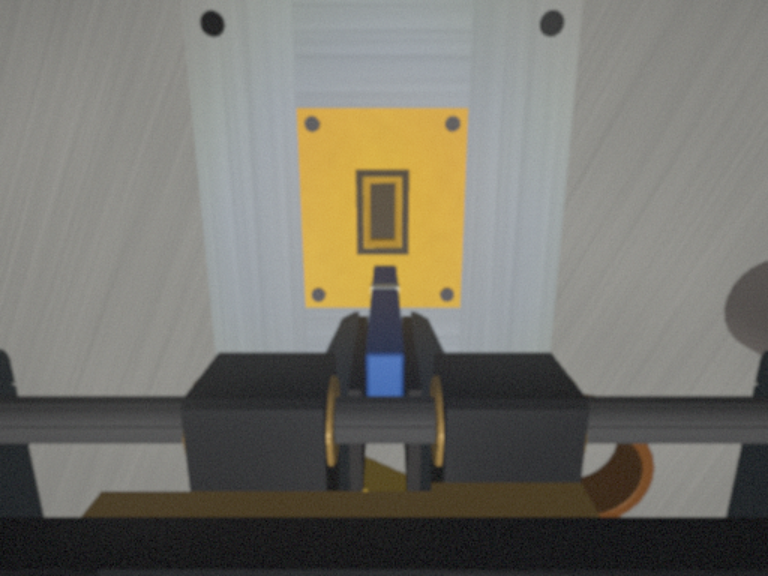

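```bash
cat > ring.py <<'E'
import sys
from bench import *
from h import *
from scipy.spatial.transform import Rotation as Q
o=[]
for k in range(5):
    s=read_state();p=camera_params('wrist');im,d=capture('wrist')
    R=Q.from_quat(np.roll(s['orientation'],-1)).as_matrix();K=p['camera_matrix'];C=-p['R'].T@p['t']
    # rectify the guard plane z=120 in tool axes, 5 px/mm, 40 mm round the nominal slot
    c=np.array([499,306,120.]);ex,ey=R[:,0],R[:,1]
    src=[];dst=[]
    for a,b in ((-40,-40),(-40,40),(40,40),(40,-40)):
        X=c+a*ex*[1,1,0]+b*ey*[1,1,0];q=K@(p['R']@X+p['t']);src.append(q[:2]/q[2]);dst.append(((b+40)*5,(40-a)*5))
    r=cv2.warpPerspective(im,cv2.getPerspectiveTransform(np.float32(src),np.float32(dst)),(400,400))
    off=R.T@(c-s['eef_pos'])
    g=r[...,2].astype(float)  # red: yellow bright, black dark
    prow=g[:,170:230].mean(1);pcol=g[140:240].mean(0)
    def edges(f):  # outer edges of the ring at half level, from the outside in
        lv=120; i=np.where(f[40:360]<lv)[0]+40; return i
    mask=(r[...,2]<110).astype(np.uint8);n,l,st,cc=cv2.connectedComponentsWithStats(mask)
    for i in range(1,n):
        if st[i,4]>300 and k==0: print('dark comp x',((40-(st[i,1]+st[i,3])/5)+off[0]).round(1),((40-st[i,1]/5)+off[0]).round(1),'y',(st[i,0]/5-40+off[1]).round(1),((st[i,0]+st[i,2])/5-40+off[1]).round(1),'n',st[i,4])
    o.append(s['eef_pos'])
print(np.mean(o,0).round(2),off.round(2));cv2.imwrite(f'pics/{sys.argv[1]}.png',r)
E
python3 ring.py w8
```

```text
dark comp x 15.9 61.1 y -14.0 13.2 n 6673
dark comp x 24.1 53.9 y -6.6 6.0 n 8875
dark comp x -2.3 8.1 y -5.8 7.6 n 3147
[515.76 272.28 200.47] [37.63 -0.66 80.37]
```

View pics/w8.png

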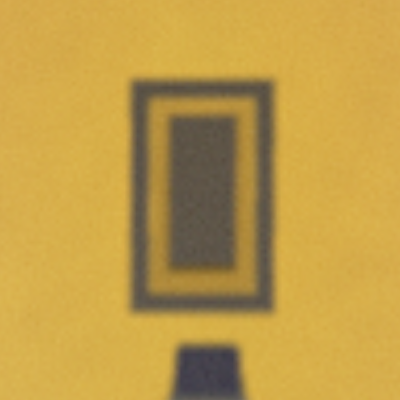

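```bash
python3 -m crank '[[[-0.009,0.0175,0],[0,0,0],0.0],[[-0.0178,0.0347,0],[0,0,0],0.0],[[-0.0178,0.0347,0],[0,0,0],0.0],[[-0.0178,0.0347,-0.01],[0,0,0],0.0],[[-0.0178,0.0347,-0.016],[0,0,0],0.0],[[-0.0178,0.0347,-0.02],[0,0,0],0.0],[[-0.0178,0.0347,-0.022],[0,0,0],0.0],[[-0.0178,0.0347,-0.022],[0,0,0],0.0]]' 
python3 ring.py w9
```

```text
time_s: 19.82
eef_pos: [498.0, 306.8, 178.3]
orientation: [0.0, 0.535, 0.845, -0.0]
ft_force: [0.9, -0.1, -0.1]
opening: 0.128
dark comp x -41.1 22.3 y -39.5 40.5 n 51600
dark comp x 2.9 15.7 y -5.5 7.3 n 3875
[498.09 306.95 178.52] [-1.34  0.36 58.63]
```

View pics/w9.png

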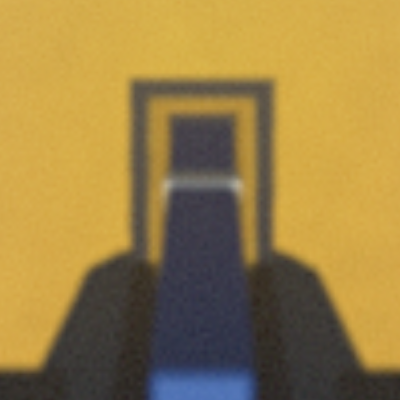

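```bash
python3 -m crank '[[[0,0,-0.003],[0,0,0],0.0],[[0,0,-0.006],[0,0,0],0.0],[[0,0,-0.008],[0,0,0],0.0],[[0,0,-0.009],[0,0,0],0.0],[[0,0,-0.009],[0,0,0],0.0],[[0,0,-0.009],[0,0,0],0.0]]'; python3 -m crank '[[[0,0,-0.001],[0,0,0],0.0],[[0,0,-0.002],[0,0,0],0.0],[[0,0,-0.003],[0,0,0],0.0],[[0,0,-0.003],[0,0,0],0.0]]'
```

```text
time_s: 20.82
eef_pos: [498.0, 307.0, 169.5]
orientation: [0.0, 0.535, 0.845, 0.0]
ft_force: [-0.1, 0.3, -1.0]
opening: 0.13
time_s: 21.32
eef_pos: [497.9, 306.9, 166.3]
orientation: [-0.0, 0.535, 0.845, -0.0]
ft_force: [0.3, 0.6, 0.6]
opening: 0.124
```

```bash
python3 -m crank '[[[0,0,-0.003],[0,0,0],0.0],[[0,0,-0.006],[0,0,0],0.0],[[0,0,-0.009],[0,0,0],0.0],[[0,0,-0.011],[0,0,0],0.0],[[0,0,-0.011],[0,0,0],0.0]]'
```

```text
time_s: 21.95
eef_pos: [497.8, 306.9, 155.2]
orientation: [-0.0, 0.535, 0.845, -0.0]
ft_force: [-0.1, 0.4, -0.8]
opening: 0.13
```

Force-free; foot at about 93 mm. Going the remaining 18 mm.

```bash
python3 -m crank '[[[0,0,-0.004],[0,0,0],0.0],[[0,0,-0.008],[0,0,0],0.0],[[0,0,-0.012],[0,0,0],0.0],[[0,0,-0.016],[0,0,0],0.0],[[0,0,-0.018],[0,0,0],0.0],[[0,0,-0.018],[0,0,0],0.0],[[0,0,-0.018],[0,0,0],0.0]]'
python3 - <<'E'
from look import *
from held import held
s,R,p,im,d,W=look('w10');held('w10.npz',s['eef_pos'],R)
m=(im.min(-1)>120)&(np.linalg.norm(W[...,:2]-[499,306],axis=-1)<20)&(d>0)
a=cv2.resize(im[130:290,176:336],None,fx=3,fy=3,interpolation=cv2.INTER_CUBIC)
im2,_=capture('scene');b=cv2.resize(im2[90:260,170:450],(790-480,480))
cv2.imwrite('pics/w10.png',np.hstack([a,b]));print(s['ft_force'],s['time_s'])
q=W[m];print('white z',np.percentile(q[:,2],[5,50,95]) if len(q) else None,len(q))
E
```

```text
time_s: 22.82
eef_pos: [498.0, 307.1, 137.5]
orientation: [0.0, 0.535, 0.845, 0.0]
ft_force: [0.4, -0.1, -0.5]
opening: 0.132
eef [498.  307.1 137.5] close yaw 25.37 open 0.132 t 22.825 tilt [ 4.e-04  2.e-04 -1.e+00]
blue [256. 249.] 772 191.3 201.7 [488.6 315.  200.1] [488.8 314.6] [ 0.  10.1] 25.25 in tool [ 11.2  -5.1 -62.5]
z -60 762 x med 7.8 y rng [-5.   6.2]
z -50 37 x med 11.1 y rng [-5.   6.7]
z 20 6 x med 14.3 y rng [-4.7  6.6]
[ 0.42003373 -0.14492169 -0.46531915] 22.825
white z [  7.40816612 120.83126621 122.70141035] 12
```

View pics/w10.png

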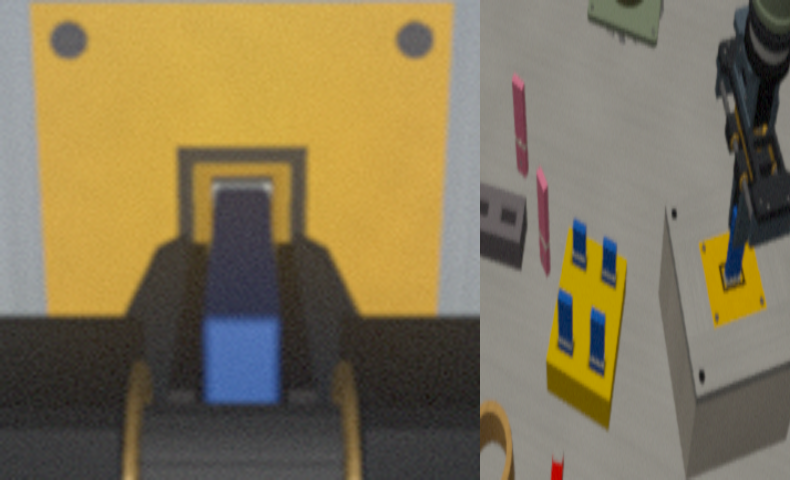

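```bash
python3 -c "
from bench import *
print(sign_off()); s=read_state(); print(s['eef_pos'],s['ft_force'],s['opening'],s['time_s'])"
```

```text
the job is handed in; nothing more can be done
None
the job is handed in; nothing more can be done
```

The job is handed in at about 22.8 s of the 72 s allowed; no verdict was reported.

- **Short and medium sticks:** each stands released in the empty pocket beside the sample of its own length. Wrist-camera checks put their tops at 88 and 108 mm, level with their samples, and within about 1–2 mm of the pocket centres I had estimated.
- **Long stick:** it was passed foot first through the slot with no contact above sensor noise (1 N or less at each stop). It is still held upright in the gripper. The last check put its white band at about z = 121 mm against the plate top at 120 mm, with the foot about 45 mm below that top.
- **Disagreements:** the top camera and the wrist camera differed by 1–2 mm in y. I used the wrist camera and corrected for the stick's measured offset in the gripper. The last band reading rests on only 12 pixels, but it matches the foot depth worked out from the grasp height.
- **Everything else:** I saw no contact with the samples, the pink sticks, the tape rolls or the knife. The final pictures show both samples in place; I did not re-measure the tape rolls or the knife.
- **Pictures:** I viewed 10, on budget.

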